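# Count knot plugs through the photo-eye gate

## Robot

A 6-joint arm with a two-finger parallel gripper is mounted at the origin on the work surface. World frame = base frame: x ahead of the robot, y to its left, z up, the work surface at z = 0. Lengths are in mm, angles in rad, forces in N, time in s.
With the tool pointing down it reaches from about 400 to 825 mm from the base axis. Payload 7 kg.
Tool frame: the origin (TCP) lies between the finger pads; the fingertips stand 25 mm ahead of it and the grasp point (between the pads) lies 6 mm ahead of it; y points along the fingers, z is the direction in which the jaws open and shut, and the axes are right-handed (so a half turn about y gives the same grasp; the last joint's range is limited). The gripper opens to 88 mm and grips with 3 to 60 N. Pads are 19 mm wide; open, the fingers measure 130 mm over their backs; the gripper's body (78 mm by 193 mm) begins 47 mm behind the grasp point.
Start: joints at [-0.975, 0.359, 0.012, 0, -1.224, -0.288], TCP at [204.473, -643.262, 251.561] pointing down, gripper open.
Joint ranges: [-3.07, 3.07], [-1.43, 2.12], [-1.02, 1.25], [-3.03, 1.67], [-3.05, -0], [-3.03, 3.03]. Speed limits (rad/s): [2.39, 2.39, 3.01, 3.14, 3.14, 3.14].

## Interface

Orientations are given as a unit quaternion [w, x, y, z].
In Python, from station import * gives the robot as it stands. The module is installed in compiled form; this text tells all that it offers.
- The arm moves only by the shell command python3 -m creep 'ROWS'. ROWS is JSON, a list of rows, each a list of 7 numbers: the shift along the tool's x, y, z in cm, then the turn, a rotation vector about the tool's x, y, z in rad, then the closure, from -1 (fully open) to 1 (shut). A call has 1 to 5 rows; each row is the pose to reach, as a shift and turn from the pose commanded when the call began, along the tool's axes at that moment; what a row does not reach only later rows make up. A row lasts 1/10 s, in which the tool goes at most 50 mm and 8.59 degrees, less where a joint would pass 70% of its speed; a pose out of reach is approached as far as the arm can. A call with a gripper value outside its range is refused whole. The fingers move at their own pace and stop on an object; the grip force is fixed at half the most. Time passes only in rows, so rows that repeat a pose let the fingers close. It gives the time, the measured TCP pose, the force and the opening at its end, in the units of the state.
- observe(): the state, without advancing time (a new reading comes with each control period).
- grab_frame(name): name is "scene" or "side" or "wrist"; returns a dict with "pixels" (480x640x3 uint8, blue, green, red), "vfov" (degrees; the focal length in pixels is half the picture's height over the tangent of half this angle, whatever the lens; pixels are square), "cx", "cy" (the principal point, pixels), "k1" (the pictures are not rectified: a ray, as slopes to the right and down, at radius r is drawn at 1 + k1 r^2 times it, then the intrinsics apply), "R" (3x3) and "t" (3): a world point X has camera coordinates R X + t. Camera axes: x right, y down, z forward; pixel columns grow to the right and rows downward; lengths in mm; the calibration is good to about 2 mm. A picture is of the moment at which its call begins. There is no depth.
- hand_in(): hands the job in, once; it reports no verdict.
The state is a dict: "time_s": time; "joint_pos": joint angles; "joint_velocities": joint speeds; "tau": joint torques, N m; "tool_pos": TCP position; "tcp_rot": TCP orientation; "force": force on the tool from outside, world axes, zero at the start; "moment": the same for the moment, N m; "gripper_width": opening from 0.0 (shut) to 1.0 (fully open).
Only numpy, scipy, OpenCV 4.12 (cv2) and the standard library are available. Lean on these libraries where they do the work, as an engineer would, in place of code of your own. Each camera call takes 0.05 s, during which the arm holds its last target.

## Task

With the fingertips, sweep the three round knot plugs across the counting tray and through the gate between the two photo-eyes, one at a time, so that each has dropped down the slot into the box below before the next enters the gate; slide them, do not pick anything up. Leave the boat-shaped patch and the wood block lying in the tray short of the gate, and do not shift or knock over the glue bottle and the jar that stand beside the tray. Finish with the hand clear.

Things in the scene. Friction and masses are not known exactly. Their poses are not given: they have to be found in the camera images.
- tray: Counting tray: flat sheet-metal deck on legs, fixed to the bench. Origin on the bench under it; x points level from the pan through the gate to the slot, z up. Deck top at z = 85 mm. The pan with the loose things reaches from the rear rim's inner face at x = -126 mm to the fences, between side rims at y = +-156 mm. Rims and fences are 18 mm high above the deck.
- gate (a point): Middle of the gate's mouth at deck height: (85, 0, 85) mm in the tray's frame. Two fences funnel to it from (40, +-156) to (85, +-26). The gate is a passage 52 mm wide, from x = 85 to 115, between two black photo-eye housings, each 26 mm wide and 32 mm high above the deck. Outside the +y fence a counter unit 47 mm high stands on the deck at x 109 to 171, y 77 to 147.
- slot (a point): Middle of the drop slot at deck height: (147.5, 0, 85) mm in the tray's frame. An open hole in the deck straight after the gate, x = 115 to 180 and y = -32 to 32, with 18 mm high walls along its sides and end. A plug whose centre passes x = 115 tips in and falls into the box below.
- box (a point): Middle of the floor of the grey collecting box, 140 x 140 mm outside and 72 mm high, fixed under the slot; floor 4 mm above the bench.
- plug_a: A round knot plug: a plain light-wood disc 40 mm in diameter and 12 mm thick, 10 to 16 g, lying flat and loose on the deck and sliding freely. Origin at the centre of its underside, z along its axis.
- plug_b: A round knot plug: a plain light-wood disc 40 mm in diameter and 12 mm thick, 10 to 16 g, lying flat and loose on the deck and sliding freely. Origin at the centre of its underside, z along its axis.
- plug_c: A round knot plug: a plain light-wood disc 40 mm in diameter and 12 mm thick, 10 to 16 g, lying flat and loose on the deck and sliding freely. Origin at the centre of its underside, z along its axis.
- patch: The boat-shaped patch, to be left on the deck: the same light wood, pointed at both ends, 70 mm long (its x), 28 mm wide (its y), 12 mm thick, loose. Origin at the centre of its underside.
- block: A small square-edged block of the same wood on the deck near the rear rim, to be left on the deck: 30 x 36 x 24 mm high (its x, y, z), loose. Origin at the centre of its underside.
- bottle: White glue bottle standing loose on the bench to the left of the tray, farther from the robot, 68 mm across, 170 mm high. Origin at the centre of its underside.
- jar: White jar standing loose on the bench to the left of the tray, nearer the robot, 80 mm across, 110 mm high. Origin at the centre of its underside.
Things that resemble listed ones, but are neither listed nor needed, are in the scene too. What is shaped like the patch but red is not meant.

How it is judged (in metres and radians):
On the way, in this order (a step that is already met when the one before it is completed fails the run):
1. a first plug has dropped into the box (((z of plug_a in the frame of tray below 0.062 m and horizontal distance between plug_a and box below 0.09 m) or (z of plug_b in the frame of tray below 0.062 m and horizontal distance between plug_b and box below 0.09 m) or (z of plug_c in the frame of tray below 0.062 m and horizontal distance between plug_c and box below 0.09 m))), for 0.1 s.
2. a second plug has dropped into the box ((((z of plug_a in the frame of tray below 0.062 m and horizontal distance between plug_a and box below 0.09 m) and (z of plug_b in the frame of tray below 0.062 m and horizontal distance between plug_b and box below 0.09 m)) or ((z of plug_a in the frame of tray below 0.062 m and horizontal distance between plug_a and box below 0.09 m) and (z of plug_c in the frame of tray below 0.062 m and horizontal distance between plug_c and box below 0.09 m)) or ((z of plug_b in the frame of tray below 0.062 m and horizontal distance between plug_b and box below 0.09 m) and (z of plug_c in the frame of tray below 0.062 m and horizontal distance between plug_c and box below 0.09 m)))), for 0.1 s.
3. all three plugs have dropped into the box (z of each of plug_a, plug_b, plug_c in the frame of tray below 0.062 m and horizontal distance between each of plug_a, plug_b, plug_c and box below 0.09 m), for 0.1 s.
At the end, for the whole second after the job is handed in: All three round plugs lie at rest in the box under the slot (their undersides' centres below 62 mm over the bench and within 90 mm of the box's middle); the boat-shaped patch and the wood block are at rest on the tray's deck with their centres short of the gate's mouth (all of step 3 and linear speed of each of plug_a, plug_b, plug_c, patch, block below 0.03 m/s and z of each of patch, block in the frame of tray above 0.08 m and x of each of patch, block in the frame of tray below 0.085 m); the robot touches nothing.
It fails at once if two plugs are in the gate together: one enters (its centre passes 15 mm before the gate's mouth) while another is in the gate and has not yet dropped (((x of plug_a in the frame of tray above 0.07 m and z of plug_a in the frame of tray above 0.068 m) and (x of plug_b in the frame of tray above 0.07 m and z of plug_b in the frame of tray above 0.068 m)) or ((x of plug_a in the frame of tray above 0.07 m and z of plug_a in the frame of tray above 0.068 m) and (x of plug_c in the frame of tray above 0.07 m and z of plug_c in the frame of tray above 0.068 m)) or ((x of plug_b in the frame of tray above 0.07 m and z of plug_b in the frame of tray above 0.068 m) and (x of plug_c in the frame of tray above 0.07 m and z of plug_c in the frame of tray above 0.068 m))).
It fails at once if a plug, the patch or the block is lifted more than 25 mm off the deck (z of any of plug_a, plug_b, plug_c, patch, block in the frame of tray above 0.11 m).
It fails at once if the patch or the block goes down the slot or off the tray (z of any of patch, block in the frame of tray below 0.072 m).
It fails at once if the bottle or the jar is moved by more than 15 mm or knocked over (distance of any of bottle, jar from where it was at the start of the episode above 0.015 m or angle between any of bottle, jar's own z axis and vertical above 0.5 rad).
It also fails if it takes over 64 s, if anything falls off the work surface, if the arm or the gripper's body presses on something with over 40 N, if the wrist force passes 120 N, or if a joint passes its speed limit or range.

## Working session

There is one attempt and no reset: what is moved stays moved. The work goes in short steps, Python scripts to look and compute and a shell command to move; the robot and the scene stay as the last step left them, time stands still between calls to the robot, and variables do not carry over. Pictures are saved under pics/ and viewed, and the job is handed in when it is done.

```bash
mkdir -p pics
python3 - <<'E'
from station import *
import cv2
print(observe())
for n in ["scene","side","wrist"]:
    f=grab_frame(n); cv2.imwrite(f"pics/{n}0.png",f["pixels"]); print(n,{k:v for k,v in f.items() if k!="pixels"})
E
```

```text
{'time_s': 0.0, 'joint_pos': array([-9.74897538e-01,  3.59387709e-01,  1.10533577e-02, -3.30042243e-04,
       -1.22407741e+00, -2.88096299e-01]), 'joint_velocities': array([ 8.80469665e-05,  1.82342301e-03, -1.69822575e-04,  1.42042798e-03,
       -2.03909617e-03,  7.69843473e-05]), 'tau': array([ 1.49039308e-03, -5.82712018e+01,  2.93055385e+01,  6.99716359e+00,
        6.83041246e-03, -1.23744012e-04]), 'tool_pos': array([ 204.33815496, -642.86484443,  250.62333814]), 'tcp_rot': array([ 0.69931821, -0.69819185, -0.10821108,  0.10850135]), 'force': array([ 0.32293946, -0.20052171,  0.86919332]), 'moment': array([ 0.01507575, -0.04443059, -0.00932362]), 'gripper_width': 0.9995776869020642}
scene {'vfov': 55.18855419599586, 'cx': 320.4210309485402, 'cy': 242.249851091179, 'k1': 0.01046247937399925, 'R': array([[-0.76587447,  0.64293844,  0.00815231],
       [ 0.38160775,  0.46470615, -0.79901421],
       [-0.51750538, -0.6088336 , -0.60125687]]), 't': array([ 340.27596123, -206.72076984, 1142.0638179 ])}
side {'vfov': 42.12159476196233, 'cx': 319.0659300016547, 'cy': 247.34354686088062, 'k1': -0.18452834122898285, 'R': array([[ 0.99819718, -0.05995185,  0.00285779],
       [-0.03322627, -0.59161515, -0.80553555],
       [ 0.04998406,  0.80398836, -0.59254056]]), 't': array([-529.11941726,  156.3609839 ,  829.65343025])}
wrist {'vfov': 70.32174589697036, 'cx': 323.769969213926, 'cy': 245.40867155426344, 'k1': 0.014201358633453233, 'R': array([[-0.30179985,  0.95336883,  0.00217539],
       [ 0.91128143,  0.2878046 ,  0.2945075 ],
       [ 0.28014818,  0.09086471, -0.95564669]]), 't': array([672.78006482, -37.65639989, 391.42637201])}
```

View pics/scene0.png

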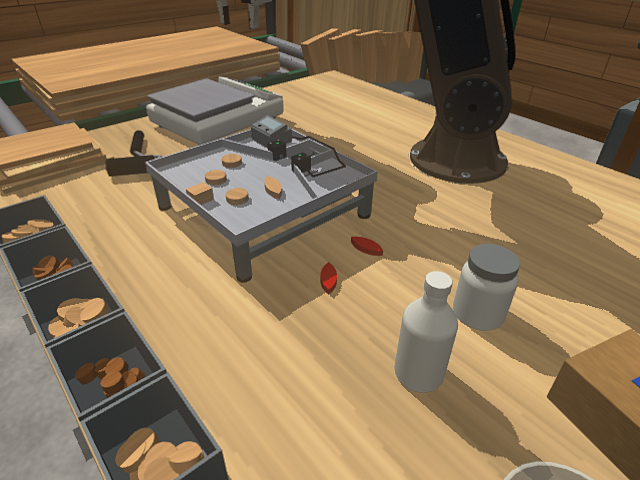

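View pics/side0.png

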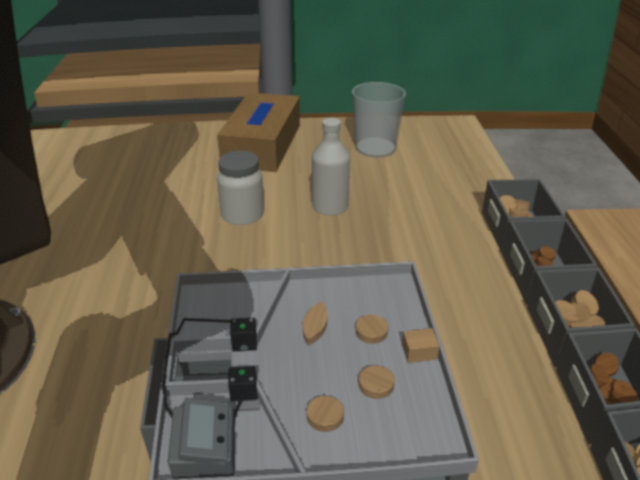

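View pics/wrist0.png

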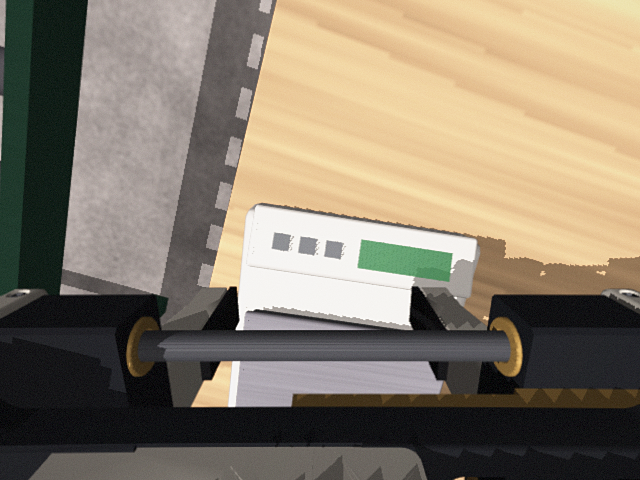

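```bash
cat > h.py <<'E'
import numpy as np, cv2
from station import *
def K(f):
    F=240/np.tan(np.radians(f["vfov"]/2)); return np.array([[F,0,f["cx"]],[0,F,f["cy"]],[0,0,1]]), np.array([f["k1"],0,0,0.])
def cast(f,uv,z):
    k,d=K(f); p=cv2.undistortPoints(np.array(uv,float).reshape(-1,1,2),k,d,None,None).reshape(-1,2)
    R=np.array(f["R"]);t=np.array(f["t"]); C=-R.T@t
    D=np.c_[p,np.ones(len(p))]@R
    return C+D*((z-C[2])/D[:,2])[:,None]
def proj(f,X):
    k,d=K(f); r=cv2.Rodrigues(np.array(f["R"]))[0]
    return cv2.projectPoints(np.array(X,float).reshape(-1,1,3),r,np.array(f["t"],float),k,d)[0].reshape(-1,2)
def wood(f,roi):
    hsv=cv2.cvtColor(f["pixels"],cv2.COLOR_BGR2HSV)
    m=((hsv[...,0]>5)&(hsv[...,0]<25)&(hsv[...,1]>70)&(hsv[...,2]>60)).astype(np.uint8)
    k=np.zeros_like(m); cv2.fillPoly(k,[np.array(roi,np.int32)],1); m&=k
    n,l,s,c=cv2.connectedComponentsWithStats(m)
    return [(c[i],s[i]) for i in range(1,n) if s[i,4]>60]
E
python3 - <<'E'
from h import *
import cv2
np.set_printoptions(precision=1,suppress=True)
f=grab_frame("side"); g=grab_frame("scene")
print(wood(f,[(185,280),(410,270),(460,455),(170,470)]) )
for c,s in wood(f,[(185,280),(410,270),(460,455),(170,470)]): print("side",c,s,cast(f,[c],91)[0])
for c,s in wood(g,[(155,165),(265,125),(370,175),(240,232)]): print("scene",c,s,cast(g,[c],91)[0])
im=cv2.resize(f["pixels"][255:480,140:480],None,fx=2.3,fy=2.3,interpolation=cv2.INTER_CUBIC); cv2.imwrite("pics/s1.png",im)
im=cv2.resize(g["pixels"][105:285,140:385],None,fx=3.2,fy=3.2,interpolation=cv2.INTER_CUBIC); cv2.imwrite("pics/c1.png",im)
E
```

```text
[(array([314.5, 322.5]), array([303, 302,  24,  42, 703], dtype=int32)), (array([371.4, 328.4]), array([356, 315,  32,  28, 722], dtype=int32)), (array([417.5, 345.5]), array([403, 329,  32,  33, 811], dtype=int32)), (array([376. , 381.4]), array([359, 366,  35,  32, 917], dtype=int32)), (array([324.7, 412.9]), array([ 307,  396,   37,   35, 1036], dtype=int32))]
side [314.5 322.5] [303 302  24  42 703] [521.5 -45.4  91. ]
side [371.4 328.4] [356 315  32  28 722] [590.2 -60.   91. ]
side [417.5 345.5] [403 329  32  33 811] [641.4 -92.7  91. ]
side [376.  381.4] [359 366  35  32 917] [ 584.7 -145.3   91. ]
side [324.7 412.9] [ 307  396   37   35 1036] [ 524.7 -186.    91. ]
scene [231.2 160.2] [222 154  20  14 226] [ 524.4 -186.4   91. ]
scene [215.2 176.9] [205 170  21  15 266] [ 584.2 -145.7   91. ]
scene [272.9 186.9] [264 176  18  23 283] [521.1 -45.8  91. ]
scene [201.2 192.1] [186 182  27  22 345] [ 631.8 -112.2   91. ]
scene [236.6 195.9] [226 188  22  17 311] [589.5 -60.7  91. ]
```

View pics/s1.png

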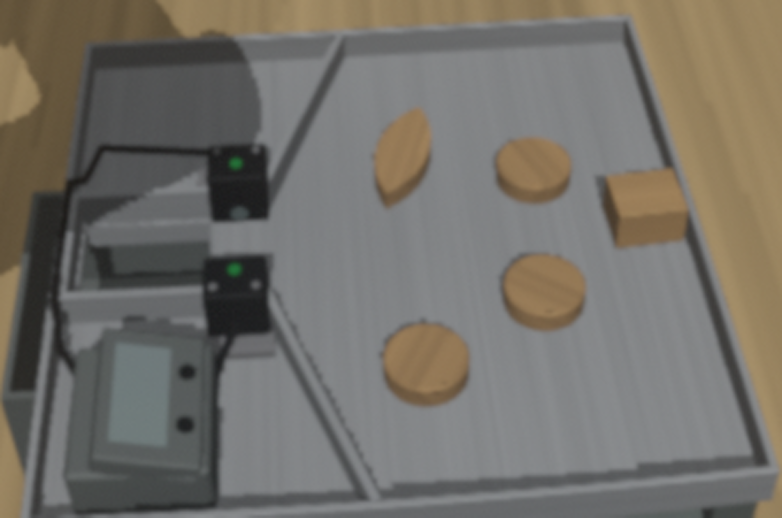

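View pics/c1.png

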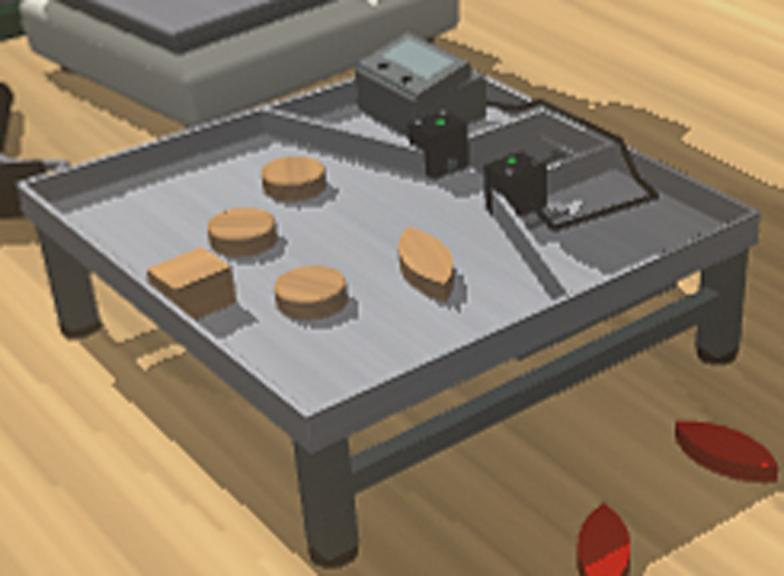

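Run:
```python
from h import *
np.set_printoptions(precision=1,suppress=True)
f=grab_frame("side"); g=grab_frame("scene")
pts=[((268,220),85,(85,-26)),((266,178),117,(85,-26)),((268,257),117,(85,26)),((206,258),117,(115,26)),((209,148),117,(115,-52)),((266,147),117,(85,-52)),((622,20),103,(-126,-156)),((377,497),103,(40,156)),((342,36),103,(40,-156)),((758,468),103,(-126,156))]
W=[];T=[]
for p,z,t in pts:
    w=cast(f,[(p[0]/2.3+140-.28,p[1]/2.3+255-.28)],z)[0]; W.append(w[:2]);T.append(t); 
W=np.array(W);T=np.array(T,float)
# rigid fit
mw,mt=W.mean(0),T.mean(0); U,S,V=np.linalg.svd((T-mt).T@(W-mw)); R=(U@V).T
t=mw-R@mt
print(R,t,np.degrees(np.arctan2(R[1,0],R[0,0]))); print(W-(T@R.T+t))
np.savez("tray.npz",R=R,t=t)
for n,w in dict(A=(524.5,-186.2),B=(584.5,-145.5),C=(590,-60.3),patch=(521.3,-45.6),block=(640,-93)).items(): print(n,(np.array(w)-t)@R)
print("gate",R@[85,0]+t,"slot",R@[147.5,0]+t)
for n in [(85,0),(120,0)]:print(R@n+t)
s=observe();from scipy.spatial.transform import Rotation as Ro
q=s["tcp_rot"];M=Ro.from_quat([q[1],q[2],q[3],q[0]]).as_matrix();print(M)
```

```text
[[-1.  0.]
 [-0. -1.]] [ 535.9 -109.8] -178.6420988441549
[[-0.2  2.4]
 [ 0.8  0.4]
 [ 1.5 -1.3]
 [ 2.1  0.1]
 [ 1.6 -1.3]
 [ 1.  -2.7]
 [-1.6  1.2]
 [-0.5  1.8]
 [-0.6 -0.6]
 [-3.9  0.1]]
A [13.2 76.1]
B [-47.7  36.8]
C [-55.3 -48.2]
patch [ 13.1 -64.5]
block [-104.5  -14.3]
gate [ 450.9 -111.8] slot [ 388.4 -113.3]
[ 450.9 -111.8]
[ 415.9 -112.7]
[[ 1.  -0.  -0.3]
 [ 0.3  0.   1. ]
 [-0.  -1.   0. ]]
```

```bash
cat >> h.py <<'E'
from scipy.spatial.transform import Rotation as Ro
_t=np.load("tray.npz"); TR,TT=_t["R"],_t["t"]
def tool():
    s=observe();q=s["tcp_rot"];return np.array(s["tool_pos"]),Ro.from_quat([q[1],q[2],q[3],q[0]]).as_matrix(),s
def to_tray(w): return (np.array(w)[...,:2]-TT)@TR
def go(x,y,tip,ang):
    """shift (cm, tool axes) and turn to get tool to tray x,y, tip height over deck, tool -x along tray angle ang deg"""
    p,M,s=tool()
    w=np.r_[TR@[x,y]+TT, 85+tip+25]
    a=np.radians(ang); d=TR@[-np.cos(a),-np.sin(a)]; tx=np.r_[d,0]; ty=np.array([0,0,-1.]); N=np.c_[tx,ty,np.cross(tx,ty)]
    print("now tray",to_tray(p).round(1),"tip",round(p[2]-110,1),"t",round(s["time_s"],2),"F",np.round(s["force"],1),"w",round(s["gripper_width"],2))
    print("  shift cm",(M.T@(w-p)/10).round(2),"turn",Ro.from_matrix(M.T@N).as_rotvec().round(3))
def look(nm):
    for n,roi in (("side",[(185,280),(410,270),(460,455),(170,470)]),("scene",[(155,165),(265,125),(370,175),(240,232)])):
        f=grab_frame(n); cv2.imwrite(f"pics/{n}_{nm}.png",f["pixels"])
        for c,s in wood(f,roi): print(n,s[4],to_tray(cast(f,[c],91)[0]).round(1))
E
python3 - <<'E'
from h import *
go(2,114,130,-74)
f=grab_frame("side")
print("bottle",cast(f,[(331,205)],0),"jar",cast(f,[(242,212)],0))
print("patch tips",to_tray(cast(f,[(420/2.3+140,108/2.3+255),(388/2.3+140,205/2.3+255)],97)))
E
```

```text
now tray [344.  525.3] tip 141.3 t 0.35 F [ 0.2 -0.7 -0.5] w 1.0
  shift cm [44.36  1.14 29.9 ] turn [-0.     1.576 -0.   ]
bottle [[574.06641224 364.39228776   0.        ]] jar [[410.43482927 350.09119554   0.        ]]
patch tips [[  0.23086986 -95.35286127]
 [ 23.06035759 -22.15137532]]
```

```bash
python3 -m creep '[[44.4,1.1,29.9,0,1.576,0,0.55],[44.4,1.1,29.9,0,1.576,0,0.55],[44.4,1.1,29.9,0,1.576,0,0.55],[44.4,1.1,29.9,0,1.576,0,0.55],[44.4,1.1,29.9,0,1.576,0,0.55]]'; python3 -c "
from h import *
go(2,114,130,-74)"
```

```text
time_s: 0.9
tool_pos: [351.8, -457.8, 247.0]
tcp_rot: [-0.693, 0.693, -0.141, 0.142]
force: [0.5, -0.8, -0.6]
gripper_width: 0.604
now tray [192.3 343.6] tip 137.0 t 0.9 F [ 0.5 -0.8 -0.6] w 0.6
  shift cm [ 7.82  0.7  28.77] turn [-0.     0.865  0.001]
```

```bash
python3 -m creep '[[7.8,0.7,28.8,0,0.865,0,0.55],[7.8,0.7,28.8,0,0.865,0,0.55],[7.8,0.7,28.8,0,0.865,0,0.55],[7.8,0.7,28.8,0,0.865,0,0.55],[7.8,0.7,28.8,0,0.865,0,0.55]]'; python3 -c "
from h import *
go(2,114,40,-74)"
```

```text
time_s: 1.4
tool_pos: [493.2, -276.9, 241.7]
tcp_rot: [0.605, -0.604, 0.367, -0.367]
force: [0.4, -1.6, 0.1]
gripper_width: 0.23
now tray [ 46.7 166. ] tip 131.7 t 1.4 F [ 0.4 -1.6  0.1] w 0.23
  shift cm [-2.71  9.18  6.3 ] turn [-0.001  0.177  0.   ]
```

```bash
python3 -m creep '[[-2.0,3,4.5,0,0.15,0,0.55],[-2.0,3,4.5,0,0.15,0,0.55],[-2.0,3,4.5,0,0.15,0,0.55]]'; python3 -c "
from h import *
go(2,114,40,-74)"
```

```text
time_s: 1.7
tool_pos: [522.9, -238.6, 210.4]
tcp_rot: [-0.577, 0.578, -0.409, 0.408]
force: [0.9, 0.0, -0.5]
gripper_width: 0.222
now tray [ 16.  128.4] tip 100.4 t 1.7 F [ 0.9  0.  -0.5] w 0.22
  shift cm [-0.93  6.04  1.79] turn [ 0.002  0.036 -0.001]
```

```bash
python3 -m creep '[[-0.9,3,1.8,0,0.036,0,0.55],[-0.9,6,1.8,0,0.036,0,0.55],[-0.9,6,1.8,0,0.036,0,0.55],[-0.9,6,1.8,0,0.036,0,0.55]]'; python3 -c "
from h import *
go(2,114,4,-74)
look('a1')"
```

```text
time_s: 2.1
tool_pos: [536.4, -226.6, 152.3]
tcp_rot: [-0.569, 0.569, -0.42, 0.42]
force: [-0.1, -0.6, -0.0]
gripper_width: 0.223
now tray [  2.2 116.8] tip 42.3 t 2.1 F [-0.1 -0.6 -0. ] w 0.22
  shift cm [-0.26  3.83  0.1 ] turn [ 0.001 -0.003  0.001]
side 86 [-96.6 -30.2]
side 145 [-101.4    3.6]
side 485 [-17.9  23.6]
side 76 [-43.   38.6]
side 193 [28.2 72.4]
side 110 [-1.3 82. ]
scene 225 [13.1 75.7]
scene 266 [-47.4  37. ]
scene 284 [ 13.1 -64.6]
scene 347 [-95.8   4.2]
scene 314 [-54.8 -47.9]
```

View pics/side_a1.png

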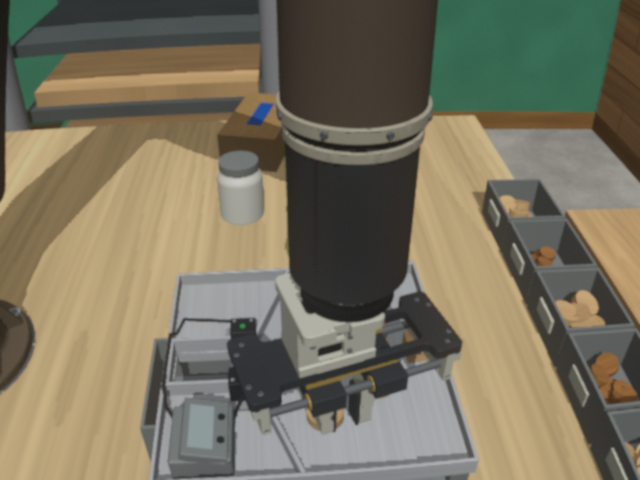

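View pics/scene_a1.png

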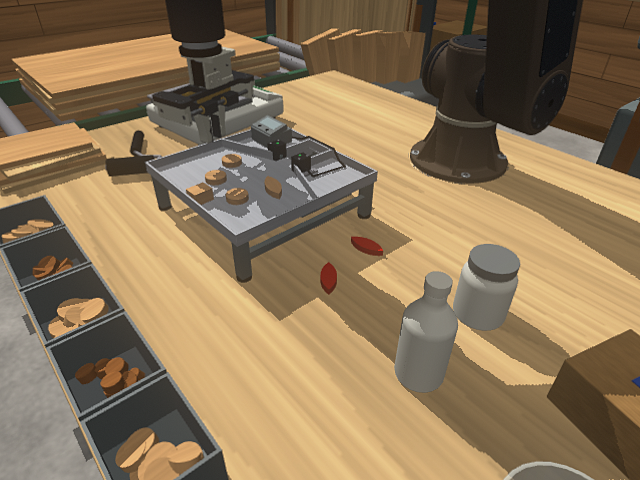

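```bash
python3 -m creep '[[-0.2,2,0.1,0,0,0,0.55],[-0.2,3.8,0.1,0,0,0,0.55],[-0.2,3.8,0.1,0,0,0,0.55],[-0.2,3.8,0.1,0,0,0,0.55]]'; python3 -c "
from h import *
go(27.5,26,4,-74)
f=grab_frame('scene');cv2.imwrite('pics/a2.png',cv2.resize(f['pixels'][85:285,120:385],None,fx=3,fy=3))"
```

```text
time_s: 2.6
tool_pos: [537.7, -223.7, 114.9]
tcp_rot: [0.569, -0.569, 0.419, -0.42]
force: [0.0, -0.2, 0.4]
gripper_width: 0.227
now tray [  0.9 113.9] tip 4.9 t 2.6 F [ 0.  -0.2  0.4] w 0.23
  shift cm [-9.18  0.08 -0.16] turn [-0.001 -0.003  0.001]
```

View pics/a2.png

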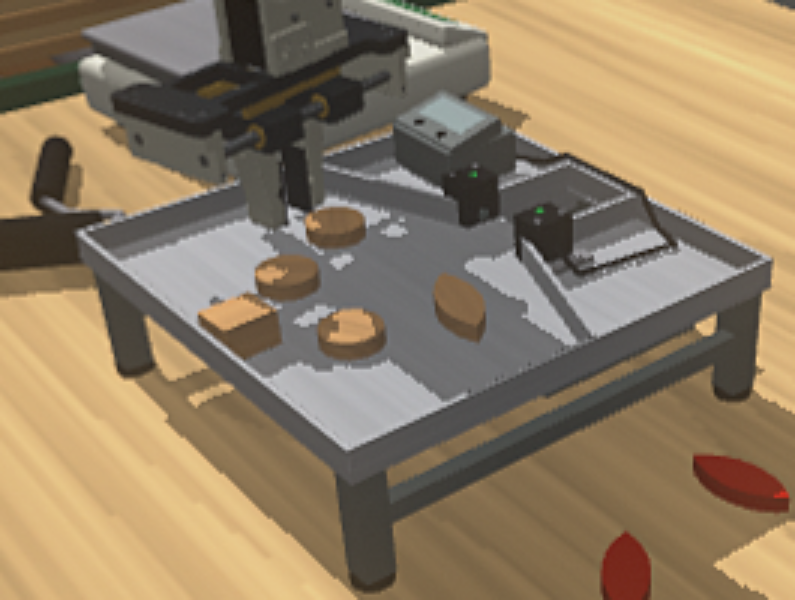

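```bash
python3 -m creep '[[-1.2,0,0,0,0,0,0.55],[-2.4,0,0,0,0,0,0.55],[-3.6,0,0,0,0,0,0.55],[-4.8,0,0,0,0,0,0.55],[-6,0,-0.1,0,0,0,0.55]]' | head -2;  python3 -m creep '[[-1.0,0,0,0,0,0,0.55],[-2,0,0,0,0,0,0.55],[-2.7,0,0,0,0,0,0.55],[-3.2,0,0,0,0,0,0.55],[-3.2,0,0,0,0,0,0.55]]'; python3 -c "
from h import *
look('a3')
go(27.5,26,4,-74)
f=grab_frame('scene');cv2.imwrite('pics/a3.png',cv2.resize(f['pixels'][85:285,120:385],None,fx=3,fy=3))"
```

```text
time_s: 3.15
tool_pos: [518.3, -164.9, 113.7]
time_s: 3.65
tool_pos: [508.9, -135.1, 113.4]
tcp_rot: [-0.569, 0.569, -0.42, 0.42]
force: [0.3, -0.0, 0.1]
gripper_width: 0.225
side 76 [ -19.9 -110.6]
side 780 [ -5.9 -50.4]
side 811 [-105.8  -14.7]
side 180 [-56.7 -33. ]
side 239 [23.7  2.7]
side 913 [-48.   36.6]
scene 531 [ 22.4 -36.4]
scene 267 [-47.5  37.1]
scene 346 [-95.8   4.6]
scene 314 [-54.7 -48. ]
now tray [27.4 25.2] tip 3.4 t 3.75 F [ 0.5 -0.4  0.9] w 0.23
  shift cm [ 0.08 -0.06 -0.04] turn [-0.    -0.003  0.   ]
```

View pics/a3.png

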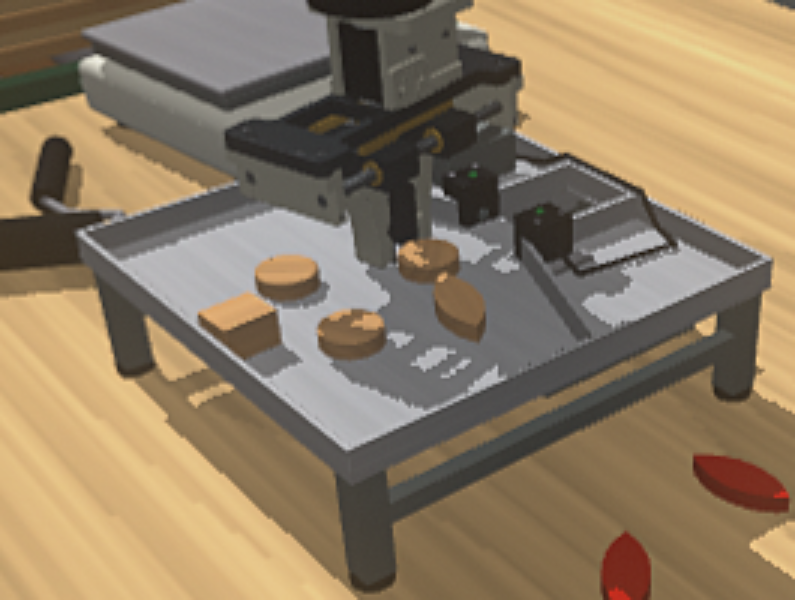

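```bash
python3 -m creep '[[1.5,-0.3,0,0,0,0,0.55],[2,-3.5,0,0,0,0,0.55],[2,-4,0,0,0,0,0.55]]'|head -1; python3 -c "
from h import *
go(-6,2,40,0)
f=grab_frame('scene')
k=wood(f,[(155,165),(265,125),(370,175),(240,232)])
for c,s in k: print(c,s)"
```

```text
time_s: 4.1
now tray [19.9 46.2] tip 46.4 t 4.1 F [ 0.3 -0.4  0.3] w 0.22
  shift cm [-3.55  0.64  3.69] turn [-0.002 -1.295  0.004]
[268.07884615 179.79230769] [253 165  29  34 520]
[215.17669173 176.92481203] [205 170  21  15 266]
[201.21965318 192.0982659 ] [186 182  27  22 346]
[236.59807074 195.92604502] [226 188  22  17 311]
```

```bash
python3 -m creep '[[-3.6,0.5,3.7,0,-1.295,0,0.55],[-3.6,0.5,3.7,0,-1.295,0,0.55],[-3.6,0.5,3.7,0,-1.295,0,0.55],[-3.6,0.5,3.7,0,-1.295,0,0.55],[-3.6,0.5,3.7,0,-1.295,0,0.55]]'|head -1; python3 -c "
from h import *
go(-6,2,40,0)
f=grab_frame('scene')
print(to_tray(cast(f,[(263.5,172.5)],91)))"
```

```text
time_s: 4.65
now tray [-3.6  0.1] tip 37.7 t 4.65 F [0.6 0.1 0.5] w 0.22
  shift cm [ 0.3  -0.23 -0.04] turn [ 0.    -0.539 -0.001]
[[32.57506399 -8.14241024]]
```

```bash
python3 -m creep '[[0.3,-0.2,0,0,-0.54,0,0.55],[0.3,-0.2,0,0,-0.54,0,0.55],[0.3,-0.2,0,0,-0.54,0,0.55],[0.3,-0.2,0,0,-0.54,0,0.55],[0.3,-0.2,0,0,-0.54,0,0.55]]'|head -1; python3 -c "
from h import *
go(-6,2,4,0)
look('a4')
f=grab_frame('side');cv2.imwrite('pics/a4.png',cv2.resize(f['pixels'][255:480,140:480],None,fx=2.3,fy=2.3))
f=grab_frame('scene');cv2.imwrite('pics/a4c.png',cv2.resize(f['pixels'][85:285,120:385],None,fx=3,fy=3))"
```

```text
time_s: 5.2
now tray [-6.2  1.7] tip 40.0 t 5.2 F [ 0.2  0.3 -0.3] w 0.23
  shift cm [-0.02  3.6  -0.03] turn [-0.    -0.007 -0.001]
side 813 [-105.8  -14.7]
side 740 [35.  -1.7]
side 915 [-48.   36.6]
scene 521 [ 22.3 -36.8]
scene 266 [-47.4  37. ]
scene 345 [-95.8   4.7]
scene 309 [-55.  -48.1]
```

View pics/a4.png

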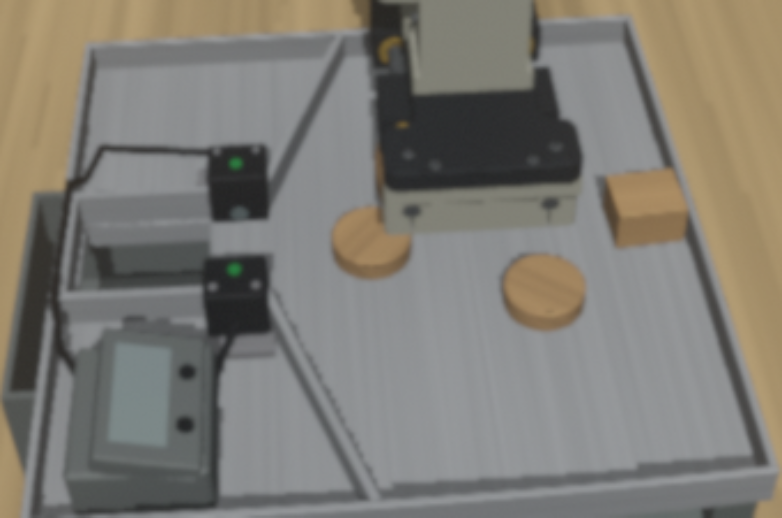

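View pics/a4c.png

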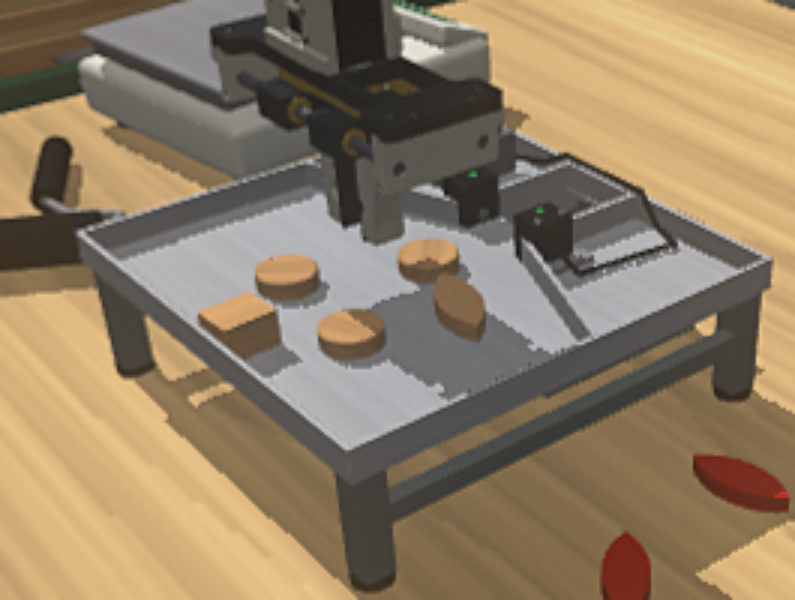

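```bash
python3 -m creep '[[0,2,0,0,0,0,0.55],[0,3.6,0,0,0,0,0.55],[0,3.6,0,0,0,0,0.55],[-0.6,3.6,0.05,0,0,0,0.55],[-1.5,3.6,0.1,0,0,0,0.55]]'|head -2; python3 -m creep '[[-1.2,0,0,0,0,0,0.55],[-2.4,0,0,0,0,0,0.55],[-3.6,0,0.05,0,0,0,0.55],[-4.3,0,0.1,0,0,0,0.55],[-4.3,0,0.1,0,0,0,0.55]]'; python3 -c "
from h import *
go(62,0,4,0)
look('a5')"
```

```text
time_s: 5.9
tool_pos: [527.5, -110.2, 115.1]
time_s: 6.4
tool_pos: [483.2, -110.0, 114.8]
tcp_rot: [0.707, -0.707, -0.007, 0.006]
force: [-0.0, 0.5, 1.1]
gripper_width: 0.228
now tray [52.7 -1.1] tip 4.8 t 6.4 F [-0.   0.5  1.1] w 0.23
  shift cm [-0.93  0.08 -0.11] turn [-0.    -0.005  0.   ]
side 180 [  2.7 -80.4]
side 720 [-55.5 -48.6]
side 812 [-105.8  -14.7]
side 915 [-48.   36.6]
scene 109 [86.4 -8.7]
scene 266 [-47.4  37. ]
scene 282 [ 13.3 -64.2]
scene 345 [-95.8   4.7]
scene 312 [-54.8 -47.9]
```

View pics/scene_a5.png

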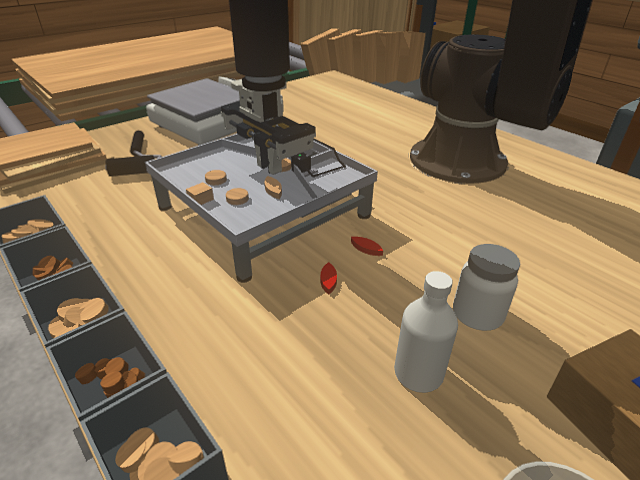

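View pics/side_a5.png

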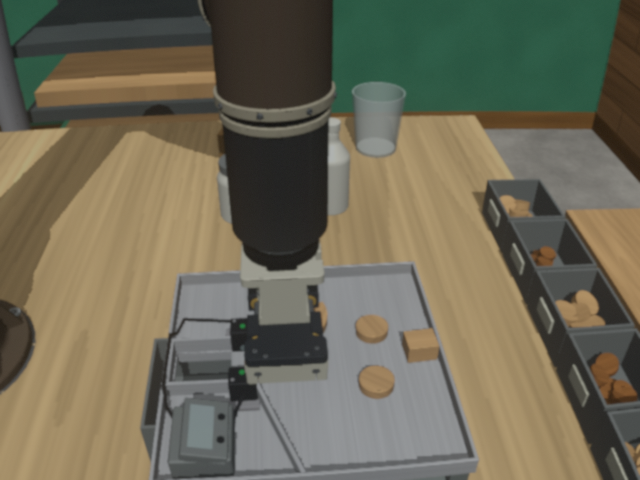

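```bash
python3 -m creep '[[-0.8,0,-0.1,0,0,0,0.55],[-0.8,0,-0.1,0,0,0,0.7],[-0.8,0,-0.1,0,0,0,1],[-0.8,0,-0.1,0,0,0,1],[-0.8,0,-0.1,0,0,0,1]]'; python3 -c "
from h import *
go(95,0,4,0)"
```

```text
time_s: 7.0
tool_pos: [476.4, -111.1, 114.3]
tcp_rot: [-0.707, 0.707, 0.007, -0.007]
force: [-0.1, 0.6, 0.7]
gripper_width: 0.009
now tray [59.5 -0.1] tip 4.3 t 7.0 F [-0.1  0.6  0.7] w 0.01
  shift cm [-3.55  0.03 -0.03] turn [ 0.    -0.005 -0.   ]
```

```bash
python3 -m creep '[[-1,0,0,0,0,0,1],[-2,0,0,0,0,0,1],[-3,0,0,0,0,0,1],[-3.6,0,0,0,0,0,1],[-3.6,0,0,0,0,0,1]]'; python3 -c "
from h import *
look('a6')
go(20,0,40,0)"
```

```text
time_s: 7.5
tool_pos: [439.2, -111.9, 114.6]
tcp_rot: [0.707, -0.707, -0.007, 0.007]
force: [-0.7, 0.6, 0.4]
gripper_width: 0.006
side 702 [ 12.9 -64.8]
side 721 [-55.5 -48.6]
side 69 [ 65.7 -51.1]
side 808 [-105.9  -14.7]
side 915 [-48.   36.6]
scene 266 [-47.4  37. ]
scene 282 [ 13.3 -64.2]
scene 345 [-95.8   4.7]
scene 310 [-54.7 -47.9]
now tray [95.5 -0.3] tip 4.7 t 7.6 F [0.5 0.6 0.1] w 0.01
  shift cm [ 7.55 -3.52  0.01] turn [ 0.    -0.005  0.001]
```

View pics/scene_a6.png

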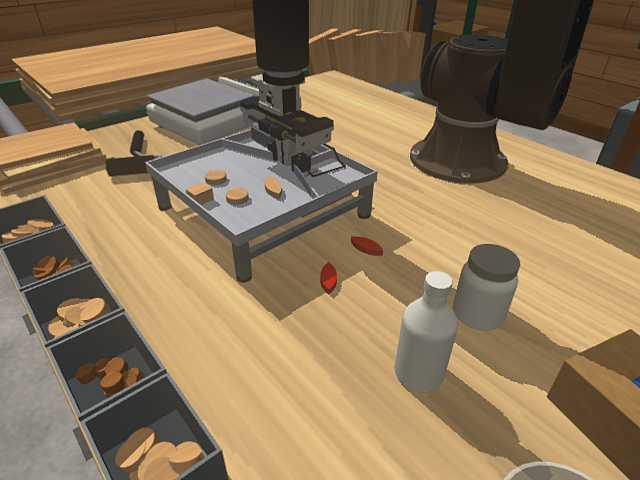

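View pics/side_a6.png

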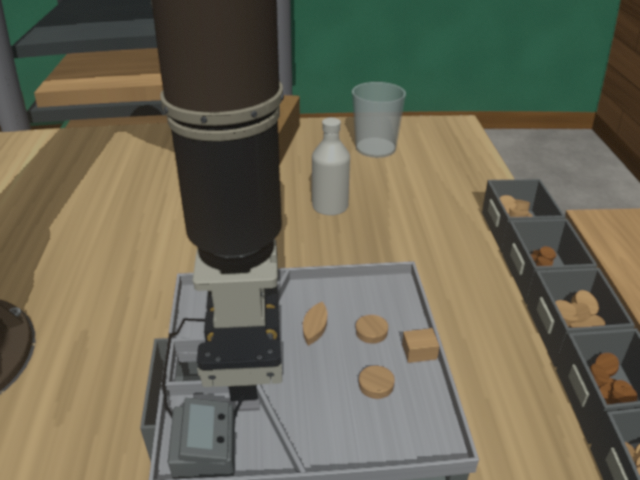

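```bash
python3 -m creep '[[2.5,0,0,0,0,0,1],[4,-2,0,0,0,0,0.55],[7.5,-4,0,0,0,0,0.55],[10,-4,0,0,0,0,0.55]]'|head -1; python3 -c "
from h import *
look('b1')
f=grab_frame('side');cv2.imwrite('pics/b1.png',cv2.resize(f['pixels'][255:480,140:480],None,fx=2.3,fy=2.3))
go(-83,52,40,-24)"
```

```text
time_s: 8.0
side 103 [ 24.1 -58. ]
side 811 [-105.8  -14.7]
side 913 [-48.   36.6]
scene 266 [-47.4  37. ]
scene 281 [ 13.1 -64.4]
scene 346 [-95.8   4.6]
scene 307 [-54.9 -48.2]
now tray [-5.6  0.2] tip 43.9 t 8.15 F [-0.2 -0.7  0.1] w 0.22
  shift cm [ 7.77  0.39 -5.14] turn [ 0.     0.414 -0.   ]
```

View pics/b1.png

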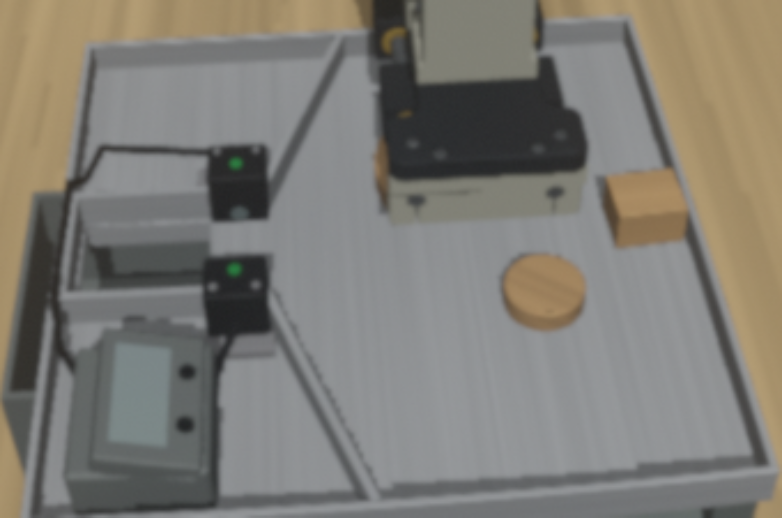

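```bash
python3 -m creep '[[7.8,0.3,-5.1,0,0.414,0,0.55],[7.8,0.3,-5.1,0,0.414,0,0.55],[7.8,0.3,-5.1,0,0.414,0,0.55],[7.8,0.3,-5.1,0,0.414,0,0.55],[7.8,0.3,-5.1,0,0.414,0,0.55]]'|head -1; python3 -c "
from h import *
look('b2')
go(-83,52.5,4,-24)"
```

```text
time_s: 8.65
side 692 [ 12.9 -64.7]
side 267 [-48.1 -57. ]
side 498 [-44.9  45.3]
scene 267 [-47.5  37.1]
scene 284 [ 13.2 -64.4]
scene 348 [-95.8   4.1]
scene 312 [-54.9 -48. ]
now tray [-81.3  51.2] tip 41.6 t 8.75 F [-0.1  0.9 -0.5] w 0.22
  shift cm [ 0.21  3.76 -0.05] turn [-0.     0.003 -0.   ]
```

```bash
python3 -m creep '[[0.2,2,0,0,0,0,0.55],[0.2,3.7,0,0,0,0,0.55],[0.2,3.7,0,0,0,0,0.55],[0.2,3.7,0,0,0,0,0.55]]'|head -1; python3 -c "
from h import *
a=np.radians(-24)
for x,y,d in ((15,8,-24),(30,3,-17),(45,1,-9),(60,0,0),(73,0,0)):
    a=np.radians(d); go(x-27.8*np.cos(a),y-27.8*np.sin(a),4,d)
look('b3')"
```

```text
time_s: 9.15
now tray [-83.7  52.1] tip 5.1 t 9.15 F [ 0.5 -0.6  1. ] w 0.23
  shift cm [-8.03  0.11  0.03] turn [0.    0.002 0.   ]
now tray [-83.7  52.1] tip 5.1 t 9.15 F [ 0.5 -0.6  1. ] w 0.23
  shift cm [-9.63  0.11  0.22] turn [ 0.    -0.121  0.   ]
now tray [-83.7  52.1] tip 5.1 t 9.15 F [ 0.5 -0.6  1. ] w 0.23
  shift cm [-11.15   0.11   0.17] turn [ 0.   -0.26  0.  ]
now tray [-83.7  52.1] tip 5.1 t 9.15 F [ 0.5 -0.6  1. ] w 0.23
  shift cm [-12.71   0.11   0.07] turn [ 0.    -0.417  0.   ]
now tray [-83.7  52.1] tip 5.1 t 9.15 F [ 0.5 -0.6  1. ] w 0.23
  shift cm [-13.9    0.11  -0.46] turn [ 0.    -0.417  0.   ]
side 692 [ 12.9 -64.7]
side 657 [-54.7 -50.2]
scene 265 [-47.9  36.6]
scene 282 [ 13.3 -64.2]
scene 354 [-95.7   4.7]
scene 313 [-54.8 -48. ]
```

View pics/scene_b3.png

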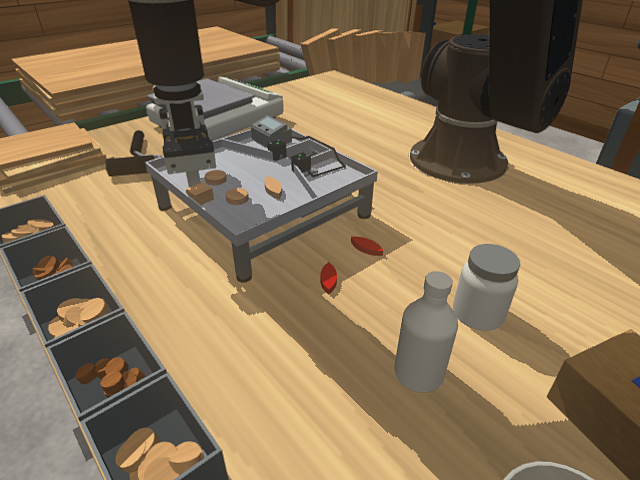

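```bash
python3 -m creep '[[-1.2,0,0,0,0,0,0.55],[-2.4,0,0,0,0,0,0.55],[-3.6,0.05,0,0,0,0,0.55],[-4.8,0.1,0,0,0,0,0.55],[-6,0.1,0,0,0,0,0.55]]'|head -1;python3 -m creep '[[-1,0,0,0,0,0,0.55],[-2,0,0,0,0,0,0.55],[-2,0,0,0,0,0,0.55]]'|head -1; python3 -c "
from h import *
for x,y,d in ((15,8,-24),(30,3,-17),(45,1,-9),(60,0,0),(73,0,0)):
    a=np.radians(d); go(x-27.8*np.cos(a),y-27.8*np.sin(a),4,d)
look('b4')"
```

```text
time_s: 9.75
time_s: 10.05
now tray [-9.6 19.4] tip 3.6 t 10.05 F [-0.7  0.7 -0.3] w 0.22
  shift cm [ 0.07 -0.04  0.04] turn [-0.  0. -0.]
now tray [-9.6 19.4] tip 3.6 t 10.05 F [-0.7  0.7 -0.3] w 0.22
  shift cm [-1.53 -0.04  0.23] turn [-0.    -0.122 -0.   ]
now tray [-9.6 19.4] tip 3.6 t 10.05 F [-0.7  0.7 -0.3] w 0.22
  shift cm [-3.05 -0.04  0.18] turn [-0.    -0.262 -0.   ]
now tray [-9.6 19.4] tip 3.6 t 10.05 F [-0.7  0.7 -0.3] w 0.22
  shift cm [-4.61 -0.04  0.07] turn [-0.    -0.419 -0.   ]
now tray [-9.6 19.4] tip 3.6 t 10.05 F [-0.7  0.7 -0.3] w 0.22
  shift cm [-5.8  -0.04 -0.46] turn [-0.    -0.419 -0.   ]
side 306 [-64.1 -50.7]
side 808 [-105.8  -14.8]
side 89 [-34.9  -5.6]
scene 224 [16.1  5.5]
scene 283 [ 13.1 -64.5]
scene 345 [-95.8   4.7]
scene 310 [-54.8 -48. ]
```

View pics/scene_b4.png

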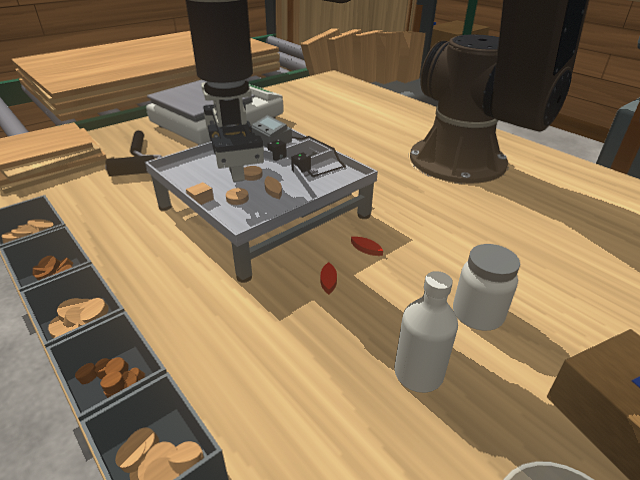

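```bash
python3 -m creep '[[-0.8,0,0.1,0,-0.06,0,0.55],[-1.5,0,0.2,0,-0.12,0,0.55],[-2.3,0,0.2,0,-0.19,0,0.55],[-3.05,0,0.18,0,-0.262,0,0.55],[-3.8,0,0.13,0,-0.34,0,0.55]]'|head -1; python3 -c "
from h import *
for x,y,d in ((60,0,0),(73,0,0),(88,0,0)):
    a=np.radians(d); go(x-27.8*np.cos(a),y-27.8*np.sin(a),4,d)
look('b5')"
```

```text
time_s: 10.65
now tray [23.   3.3] tip 3.3 t 10.65 F [ 0.4  0.4 -0.2] w 0.22
  shift cm [-0.94 -0.07  0.25] turn [ 0.    -0.076  0.   ]
now tray [23.   3.3] tip 3.3 t 10.65 F [ 0.4  0.4 -0.2] w 0.22
  shift cm [-2.24 -0.07  0.16] turn [ 0.    -0.076  0.   ]
now tray [23.   3.3] tip 3.3 t 10.65 F [ 0.4  0.4 -0.2] w 0.22
  shift cm [-3.73 -0.07  0.04] turn [ 0.    -0.076  0.   ]
side 720 [-55.5 -48.6]
side 807 [-105.9  -14.6]
scene 404 [ 25.2 -47.9]
scene 346 [-95.7   4.7]
scene 310 [-54.7 -47.9]
```

```bash
python3 -m creep '[[-0.9,0,0.2,0,-0.076,0,0.55],[-1.9,0,0.18,0,-0.076,0,0.55],[-2.9,0,0.1,0,-0.076,0,0.55],[-3.7,0,0.05,0,-0.076,0,0.55],[-3.7,0,0.05,0,-0.076,0,0.55]]'|head -1; python3 -c "
from h import *
go(60,0,4,0)
f=grab_frame('scene');cv2.imwrite('pics/b6.png',cv2.resize(f['pixels'][85:285,120:385],None,fx=3,fy=3))"
```

```text
time_s: 11.25
now tray [61.3 -0.1] tip 3.5 t 11.25 F [-0.1 -0.4 -0.3] w 0.22
  shift cm [ 0.13 -0.05 -0.01] turn [-0.    -0.005 -0.   ]
```

View pics/b6.png

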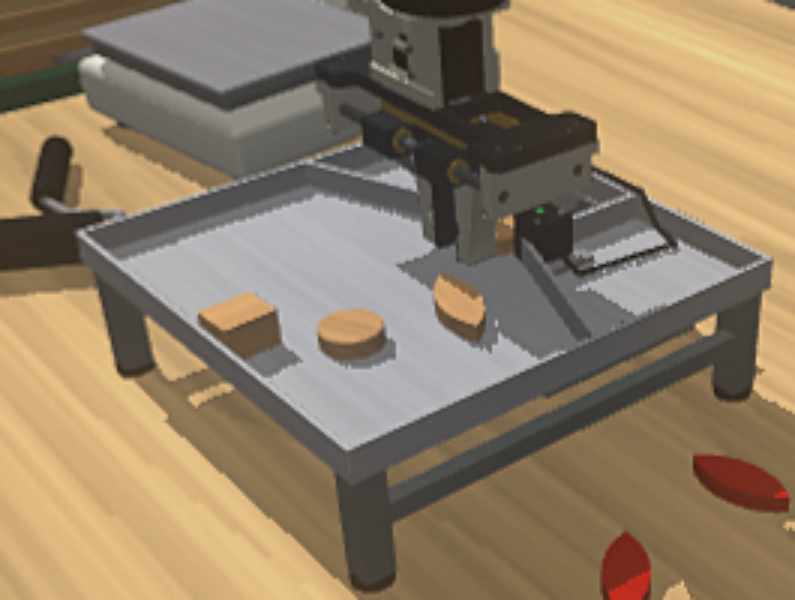

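Plug B is in the gate passage (about px 505,232 in this crop). I'll close the fingers and push it through.

```bash
python3 -m creep '[[0,0,0,0,0,0,0.8],[0,0,0,0,0,0,1],[0,0,0,0,0,0,1],[0,0,0,0,0,0,1]]'|tail -1; python3 -m creep '[[-1,0,0,0,0,0,1],[-2,0,0,0,0,0,1],[-3,0,0,0,0,0,1],[-3.4,0,0,0,0,0,1],[-3.4,0,0,0,0,0,1]]'; python3 -m creep '[[2.5,0,0,0,0,0,1],[4,-2,0,0,0,0,0.55],[7.5,-4,0,0,0,0,0.55],[10,-4,0,0,0,0,0.55]]'|head -1; python3 -c "
from h import *
look('c1')
f=grab_frame('side');cv2.imwrite('pics/c1.png',cv2.resize(f['pixels'][255:480,140:480],None,fx=2.3,fy=2.3))
u=np.array([np.cos(np.radians(47)),np.sin(np.radians(47))])
go(*(np.array([-55.2,-48.2])-39*u),40,47)"
```

```text
gripper_width: 0.009
time_s: 12.2
tool_pos: [441.0, -111.8, 113.6]
tcp_rot: [0.707, -0.707, -0.007, 0.007]
force: [0.2, 0.8, -0.2]
gripper_width: 0.003
time_s: 12.6
side 163 [ 23.1 -57.7]
side 811 [-105.8  -14.7]
scene 283 [ 13.2 -64.6]
scene 345 [-95.8   4.7]
scene 305 [-55.  -48.2]
now tray [-7.  -0.1] tip 43.0 t 12.75 F [-1.3 -0.5  0.1] w 0.22
  shift cm [7.46 0.3  7.69] turn [-0.    -0.823 -0.   ]
```

View pics/c1.png

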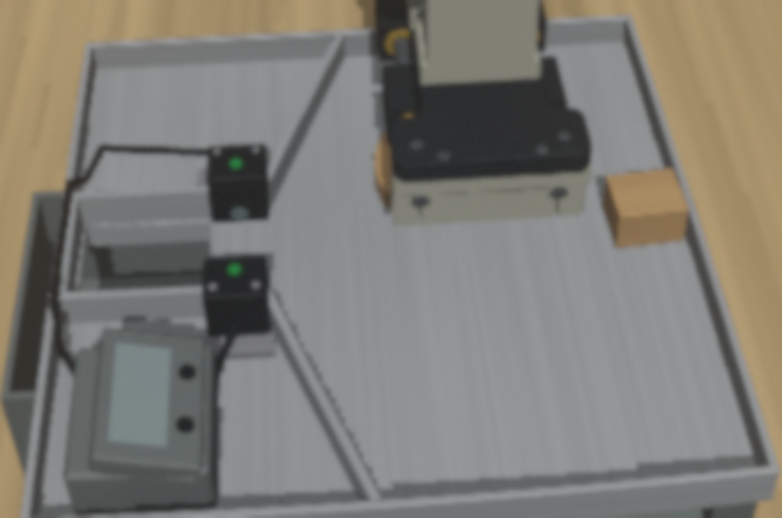

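View pics/scene_c1.png

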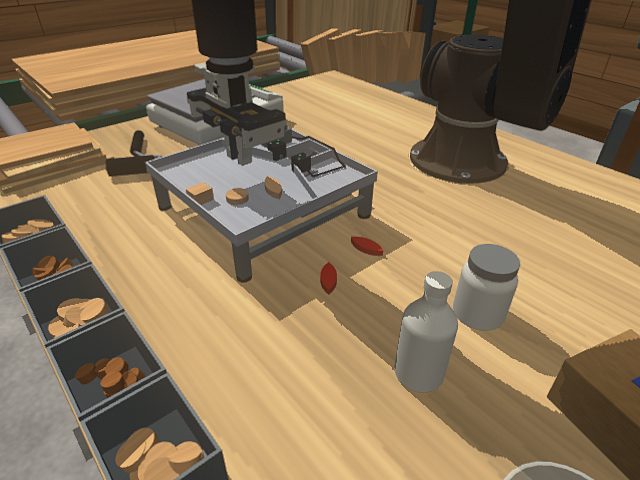

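```bash
python3 -m creep '[[7.4,0,7.6,0,-0.823,0,0.7],[7.4,0,7.6,0,-0.823,0,0.7],[7.4,0,7.6,0,-0.823,0,0.7],[7.4,0,7.6,0,-0.823,0,0.7],[7.4,0,7.6,0,-0.823,0,0.7]]'|head -1;python3 -m creep '[[0,0,0,0,-0.12,0,0.7],[0,0,0,0,-0.12,0,0.7],[0,0,0,0,-0.12,0,0.7]]'|head -1; python3 -c "
from h import *
u=np.array([np.cos(np.radians(47)),np.sin(np.radians(47))])
go(*(np.array([-55.2,-48.2])-39*u),4,47)
look('c2')"
```

```text
time_s: 13.25
time_s: 13.55
now tray [-79.4 -75.7] tip 43.2 t 13.55 F [ 0.9 -1.5  0.1] w 0.15
  shift cm [ 0.24  3.92 -0.12] turn [-0.     0.043 -0.   ]
side 698 [ 12.9 -64.7]
side 718 [-55.5 -48.6]
side 806 [-105.9  -14.7]
scene 136 [ 62.3 147.7]
scene 283 [ 13.3 -64.3]
scene 346 [-95.8   4.6]
scene 286 [-56.1 -49.6]
```

```bash
python3 -m creep '[[0.2,1,-0.1,0,0.043,0,0.7],[0.2,3,-0.1,0,0.043,0,0.7],[0.2,3.9,-0.1,0,0.043,0,0.7],[0.2,3.9,-0.1,0,0.043,0,0.7]]'|head -1; python3 -c "
from h import *
u=np.array([np.cos(np.radians(47)),np.sin(np.radians(47))])
go(*(np.array([-13,-2])-28.4*u),4,47)
f=grab_frame('scene');cv2.imwrite('pics/c3.png',cv2.resize(f['pixels'][85:285,120:385],None,fx=3,fy=3))"
```

```text
time_s: 14.05
now tray [-81.  -76.4] tip 2.9 t 14.05 F [-0.4  0.  -0.6] w 0.15
  shift cm [-7.24 -0.09 -0.08] turn [-0.002  0.002 -0.002]
```

View pics/c3.png

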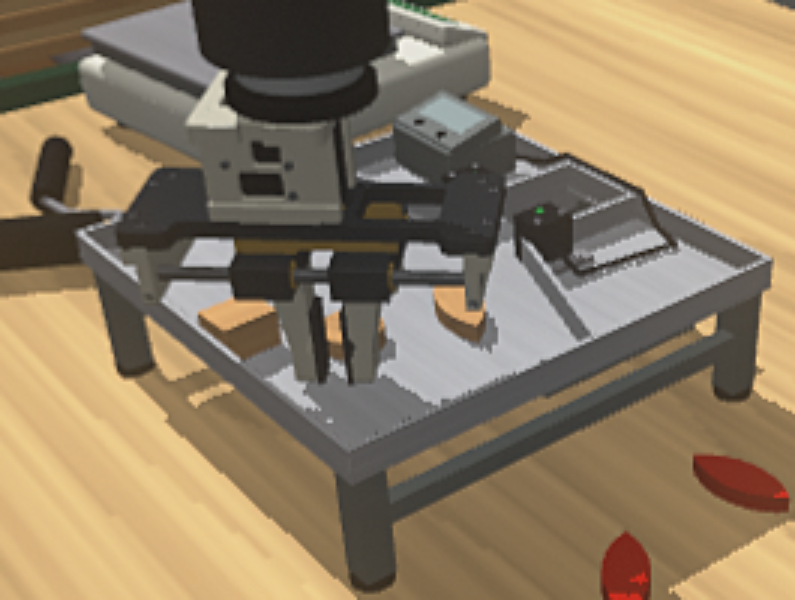

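Fingers stand behind plug C, clear of the block. Pushing.

```bash
python3 -m creep '[[-1.2,-0.05,0,0,0,0,0.7],[-2.4,-0.1,0,0,0,0,0.7],[-3.6,-0.1,0,0,0,0,0.7],[-4.8,-0.1,0,0,0,0,0.7],[-5.8,-0.1,-0.05,0,0,0,0.7]]'|head -1;python3 -m creep '[[-0.8,0,0,0,0,0,0.7],[-1.3,0,0,0,0,0,0.7],[-1.3,0,0,0,0,0,0.7]]'|head -1; python3 -m creep '[[1.5,-0.3,0,0,0,0,0.7],[2.5,-2.5,0,0,0,0,0.7],[2.5,-4,0,0,0,0,0.55]]'|head -1;python3 -c "
from h import *
look('c4')
go(-52,0,40,0)"
```

```text
time_s: 14.6
time_s: 14.9
time_s: 15.2
side 74 [-102.7 -141.7]
side 694 [ 12.9 -64.8]
side 808 [-105.8  -14.7]
side 819 [-15.9  -3.4]
scene 238 [-16.8  -5.5]
scene 283 [ 13.3 -64.3]
scene 346 [-95.8   4.6]
now tray [-53.6 -43.7] tip 47.7 t 15.3 F [0.  0.  0.1] w 0.22
  shift cm [-3.32  0.77 -2.84] turn [0.002 0.825 0.004]
```

View pics/side_c4.png

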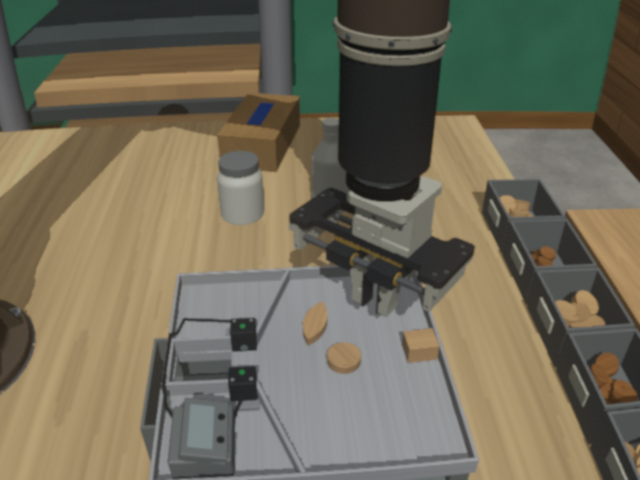

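```bash
python3 -m creep '[[-3.4,0.4,-2.9,0,0.825,0,0.55],[-3.4,0.4,-2.9,0,0.825,0,0.55],[-3.4,0.4,-2.9,0,0.825,0,0.55],[-3.4,0.4,-2.9,0,0.825,0,0.55],[-3.4,0.4,-2.9,0,0.825,0,0.55]]'|head -1;python3 -m creep '[[0,0,0,0,0.12,0,0.55],[0,0,0,0,0.12,0,0.55],[0,0,0,0,0.12,0,0.55]]'|head -1; python3 -c "
from h import *
go(-54,1,4,0)"
```

```text
time_s: 15.8
time_s: 16.1
now tray [-49.6   1.8] tip 41.0 t 16.1 F [-0.5 -0.1  0.7] w 0.22
  shift cm [0.44 3.7  0.1 ] turn [ 0.    -0.042 -0.001]
```

```bash
python3 -m creep '[[0.5,1,0.1,0,-0.042,0,0.55],[0.5,3,0.1,0,-0.042,0,0.55],[0.5,3.7,0.1,0,-0.042,0,0.55],[0.5,3.7,0.1,0,-0.042,0,0.55]]'|head -1; python3 -c "
from h import *
look('c5')
go(30,1,4,0)
go(61,0,4,0)
f=grab_frame('scene');cv2.imwrite('pics/c5.png',cv2.resize(f['pixels'][85:285,120:385],None,fx=3,fy=3))"
```

```text
time_s: 16.5
side 77 [ -39.3 -104.3]
side 698 [ 12.9 -64.7]
side 765 [-14.8  -3.9]
scene 224 [-14.3  -6.6]
scene 283 [ 13.3 -64.3]
scene 350 [-95.7   4.2]
now tray [-54.7   1.3] tip 4.8 t 16.6 F [-0.4  0.1  0. ] w 0.23
  shift cm [-8.47  0.08  0.01] turn [ 0.    -0.003  0.   ]
now tray [-54.7   1.3] tip 4.8 t 16.6 F [-0.4  0.1  0. ] w 0.23
  shift cm [-11.57   0.08   0.1 ] turn [ 0.    -0.003  0.   ]
```

View pics/c5.png

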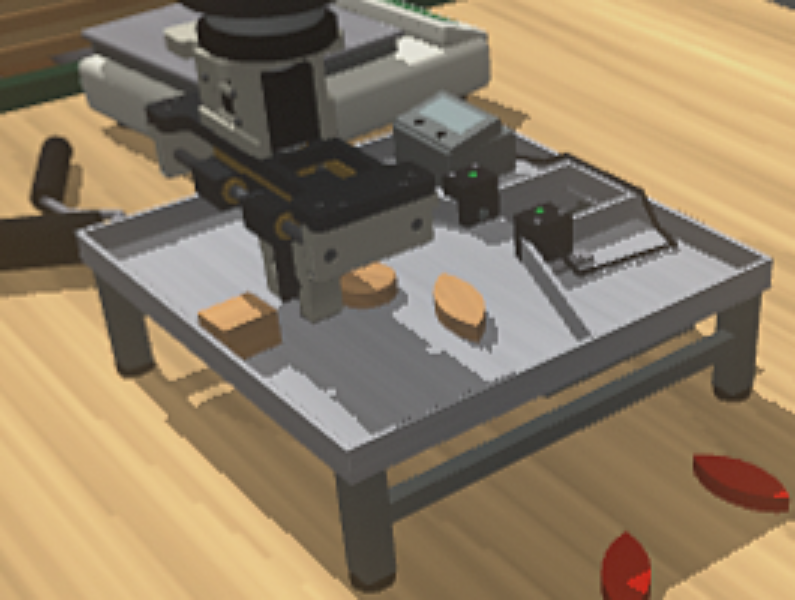

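```bash
python3 -m creep '[[-1.2,0,0,0,0,0,0.55],[-2.4,0.05,0,0,0,0,0.55],[-3.6,0.05,0,0,0,0,0.55],[-4.8,0.05,0,0,0,0,0.55],[-6,0.05,0,0,0,0,0.55]]'|head -1;python3 -m creep '[[-0.8,0,0,0,0,0,0.55],[-1.6,0,0,0,0,0,0.55],[-1.6,0,0,0,0,0,0.55]]'|head -1; python3 -c "
from h import *
look('c6')
go(61,0,4,0)
f=grab_frame('side');cv2.imwrite('pics/c6s.png',cv2.resize(f['pixels'][255:480,140:480],None,fx=2.3,fy=2.3))
f=grab_frame('scene');cv2.imwrite('pics/c6.png',cv2.resize(f['pixels'][85:285,120:385],None,fx=3,fy=3))"
```

```text
time_s: 17.15
time_s: 17.45
side 61 [  51.9 -105.9]
side 805 [-105.9  -14.7]
side 108 [63.9 -2.2]
scene 399 [ 25.  -48.1]
scene 345 [-95.8   4.7]
now tray [21.3  1. ] tip 4.1 t 17.55 F [ 0.5  0.2 -0.7] w 0.22
  shift cm [-3.97  0.01  0.09] turn [ 0.    -0.004  0.   ]
```

View pics/c6.png

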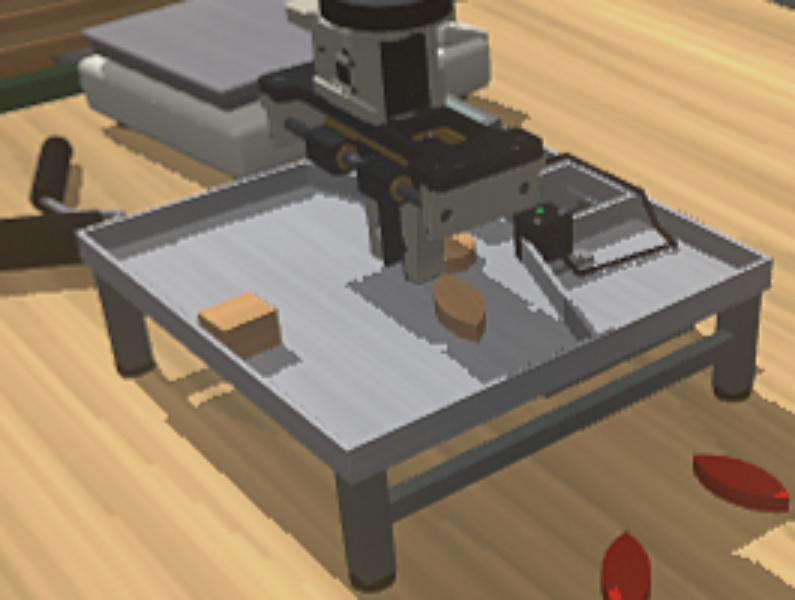

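```bash
python3 -m creep '[[-1,0,0,0,0,0,0.55],[-2,0,0.05,0,0,0,0.55],[-3,0,0.1,0,0,0,0.55],[-3.9,0,0.1,0,0,0,0.55],[-3.9,0,0.1,0,0,0,0.55]]'|head -2; python3 -m creep '[[0,0,0,0,0,0,0.8],[0,0,0,0,0,0,1],[0,0,0,0,0,0,1],[0,0,0,0,0,0,1]]'; python3 -c "
from h import *
go(95,0,4,0)
f=grab_frame('scene');cv2.imwrite('pics/c7.png',cv2.resize(f['pixels'][85:285,120:385],None,fx=3,fy=3))"
```

```text
time_s: 18.15
tool_pos: [473.8, -111.2, 114.0]
time_s: 18.55
tool_pos: [475.6, -111.1, 113.8]
tcp_rot: [-0.707, 0.707, 0.007, -0.007]
force: [-0.3, 0.1, -0.5]
gripper_width: 0.006
now tray [60.3 -0.1] tip 3.8 t 18.55 F [-0.3  0.1 -0.5] w 0.01
  shift cm [-3.47 -0.02 -0.03] turn [ 0.    -0.004 -0.   ]
```

View pics/c7.png

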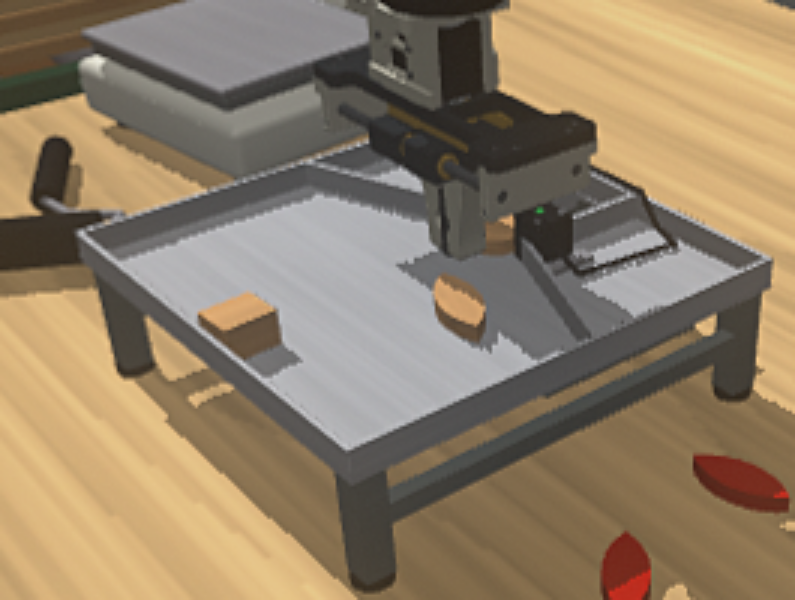

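```bash
python3 -m creep '[[-1,0,0,0,0,0,1],[-2,0,0,0,0,0,1],[-3,0,0,0,0,0,1],[-3.5,0,0,0,0,0,1],[-3.5,0,0,0,0,0,1]]'; python3 -m creep '[[2.5,0,0,0,0,0,1],[4,-2,0,0,0,0,1],[7,-6,0,0,0,0,1],[9,-10,0,0,0,0,1],[9,-12,0,0,0,0,1]]'|head -1; python3 -m creep '[[4,-2,-3,0,0,0,1],[6,-2,-7,0,0,0,1],[6,-2,-7,0,0,0,1]]'|head -1;python3 -c "
from h import *
look('d1')
go(0,0,40,0)
f=grab_frame('wrist');cv2.imwrite('pics/d1w.png',f['pixels'])
f=grab_frame('side');cv2.imwrite('pics/d1.png',cv2.resize(f['pixels'][255:480,140:480],None,fx=2.3,fy=2.3))"
```

```text
time_s: 19.1
tool_pos: [439.5, -111.8, 114.2]
tcp_rot: [0.707, -0.707, -0.007, 0.007]
force: [0.5, 0.1, -1.2]
gripper_width: 0.004
time_s: 19.6
time_s: 19.9
side 694 [ 12.9 -64.8]
side 807 [-105.9  -14.7]
scene 283 [ 13.3 -64.3]
scene 347 [-95.7   4.6]
now tray [-54.3  71.3] tip 142.9 t 20.0 F [-0.5 -0.8 -0.8] w 0.0
  shift cm [-5.45 10.3   7.09] turn [-0.    -0.006 -0.001]
```

View pics/d1.png

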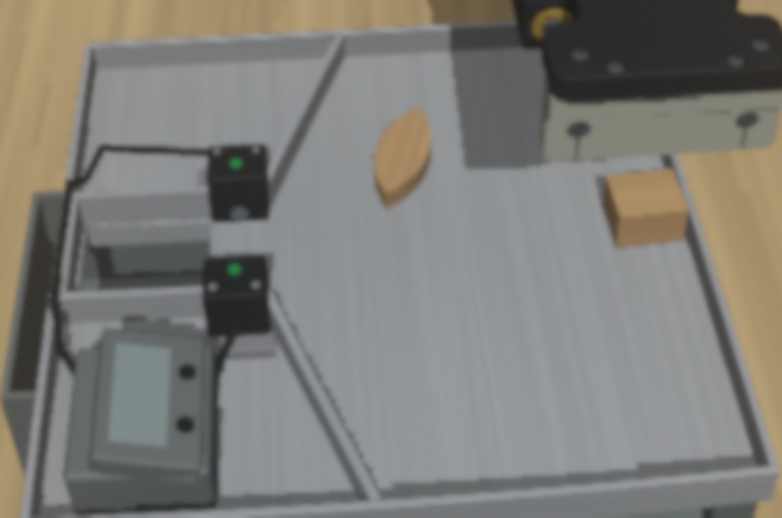

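View pics/scene_d1.png

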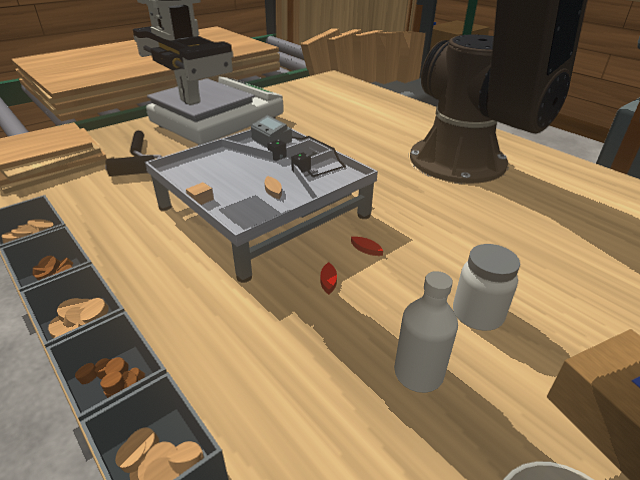

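View pics/d1w.png

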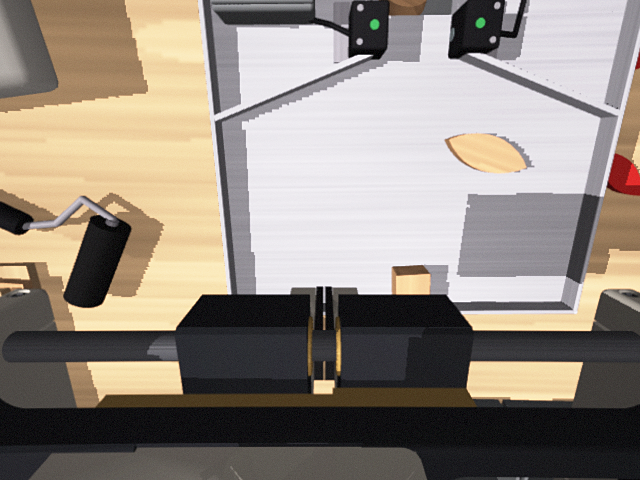

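```bash
python3 -m creep '[[-4,0,3,0,0,0,1],[-8,0,6,0,0,0,1],[-10,0,7,0,0,0,1],[-10,0,7,0,0,0,1]]'|head -2;python3 -c "
from h import *
f=grab_frame('wrist');cv2.imwrite('pics/d2w.png',f['pixels'])"
```

```text
time_s: 20.5
tool_pos: [487.5, -109.1, 254.9]
```

View pics/d2w.png

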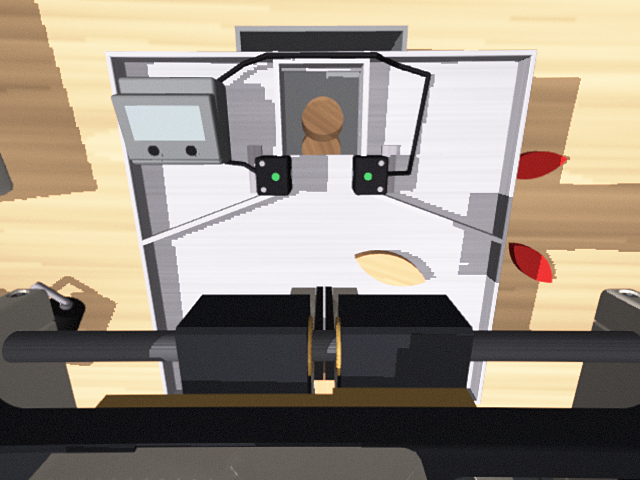

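```bash
python3 -c "
from h import *
f=grab_frame('wrist');C=-np.array(f['R']).T@f['t'];print(C)
g=cv2.cvtColor(f['pixels'],cv2.COLOR_BGR2HSV);m=cv2.inRange(g,(5,90,40),(25,255,255));k=np.zeros_like(m);k[60:158,280:362]=255;m&=k
ys,xs=np.nonzero(m[:140]);print(xs.min(),xs.max(),ys.min())
for z in (16,28,40,60,97):
  a=cast(f,[(xs.min(),119),(xs.max()+1,119),(322,ys.min())],z);print(z,np.linalg.norm(a[1]-a[0]).round(1),to_tray(a.mean(0)).round(1))
print(observe()['time_s'])"
```

```text
[ 408.38057427 -110.35947977  387.81992145]
303 343 95
16 41.9 [154.9  -2.3]
28 40.6 [154.   -2.3]
40 39.2 [153.1  -2.3]
60 37.0 [151.7  -2.3]
97 32.8 [148.9  -2.3]
20.6
```

```bash
python3 -m creep '[[0,0,0,0,0,0,1],[0,0,0,0,0,0,1],[0,0,0,0,0,0,1],[0,0,0,0,0,0,1],[0,0,0,0,0,0,1]]'; python3 -c "
from h import *
look('e')
print(hand_in())"
```

```text
time_s: 21.1
tool_pos: [490.4, -111.0, 253.6]
tcp_rot: [-0.707, 0.707, 0.007, -0.007]
force: [0.0, -0.5, -0.0]
gripper_width: 0.004
side 701 [ 12.9 -64.8]
side 810 [-105.9  -14.7]
scene 282 [ 13.3 -64.3]
scene 345 [-95.8   4.7]
the job is handed in; nothing more can be done
None
```

I swept the three round plugs through the gate one at a time with the fingertips. Each was pushed over the slot edge before I started on the next, and the job was handed in at about 21 s of the 64 s allowed.

**Plugs:** The deck is clear of round plugs in the last pictures. In the wrist view down the slot I could see two discs, the upper one overlapping the lower. From its apparent width, the top face of the upper disc is about 30 mm above the bench and its centre about 7 mm from the box's middle, so it is in the box. The third plug was not visible; I take it to be underneath, since it left the deck through the gate and is nowhere else in view.

**Patch and block:** Neither moved by more than about 1 mm. The patch is at about (13, -65) mm in the tray's frame, well short of the gate, and the block is still near the rear rim. The two cameras put the block about 20 mm apart because of its height and a simple blob centre, but each camera's own reading stayed constant.

**Bottle and jar:** I did not measure these again at the end. They look unchanged in the last scene picture, and the arm stayed well away from them.

**Hand:** It finished clear, with the fingertips about 140 mm above the deck and the force reading near zero.

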